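# Check both brake levers of a handlebar on the repair table

## Robot

A 7-joint arm with a two-finger parallel gripper is mounted at the origin on the work surface. World frame = base frame: x ahead of the robot, y to its left, z up, the work surface at z = 0. Lengths are in m, angles in rad, forces in N, time in s.
With the tool pointing down it reaches from about 0.425 to 1.025 m from the base axis. Payload 3.6 kg.
Tool frame: the origin (TCP) lies midway between the tips of the shut fingers; the grasp point (between the pads) lies 19 mm behind it; z points along the fingers, y is the direction in which the jaws open and shut (so a half turn about z gives the same grasp; the last joint's range is limited). The gripper opens to 85 mm and grips with 20 to 120 N. Pads are 22 mm wide; open, the fingers measure 114 mm over their backs; the gripper's body (76 mm by 85 mm) begins 54 mm behind the grasp point. The pads swing forward as they close: fully open they stand 13 mm farther back than shut.
Start: joints at [1.242, 0.591, 0.048, 1.609, -0.033, 0.943, -0.034], TCP at [0.169, -0.705, 0.231] pointing down, gripper open.
Joint ranges: [-2.69, 2.69], [-0.47, 2.24], [-1.27, 1.36], [0.19, 2.51], [-1.53, 4.68], [0.08, 2.07], [-3.09, 3.09]. Speed limits (rad/s): [2.57, 2.57, 3.14, 3.14, 3.14, 3.14, 3.14].

## Interface

Orientations are given as a unit quaternion [w, x, y, z].
In Python, from rig import arm gives the robot as it stands.
- The arm moves only by the tool move_arm, never from a script. Its argument "commands" is a list of rows, each an object of numbers: "fingers": the opening, from 0 (shut) to 1 (fully open); "dx", "dy", "dz": the shift along the tool's x, y, z scaled (see below); "ax", "ay", "az": the turn, a rotation vector about the tool's x, y, z scaled (see below). A call has 1 to 5 rows; each row shifts and turns the commanded pose from where the row before left it, along the tool's axes as they then stand; what a row does not reach is not made up. The controller multiplies each number of a shift by 0.02 m and each number of a turn by 6 degrees. A row lasts 1/10 s, in which the tool goes at most 50 mm and 8.59 degrees, less where a joint would pass 70% of its speed; a pose out of reach is approached as far as the arm can. A call with a number of a shift or a turn outside -1 to 1 is refused whole. A call with a gripper value outside its range is refused whole. The fingers move at their own pace and stop on an object; "grip_force" is the grip in N (left out, the last holds). Time passes only in rows, so rows that do not move let the fingers close. It gives the time, the measured TCP pose, the force and the opening at its end, in the units of the state.
- arm.state(): the state, without advancing time (a new reading comes with each control period).
- arm.capture(name): name is "scene" or "side" or "wrist"; returns a dict with "color" (480x640x3 uint8, red, green, blue), "fx", "fy", "cx", "cy" (pixels), "rvec" (rotation vector, rad) and "tvec" (3), from world to camera coordinates, as OpenCV has them. Camera axes: x right, y down, z forward; pixel columns grow to the right and rows downward; lengths in m; the calibration is good to about 2 mm. A picture is of the moment at which its call begins. There is no depth.
- arm.close_job(): hands the job in, once; it reports no verdict.
The state is a dict: "time_s": time; "qpos": joint angles; "joint_velocities": joint speeds; "joint_efforts": joint torques, N m; "tool_pos": TCP position; "tool_rot": TCP orientation; "wrist_force": force on the tool from outside, world axes, zero at the start; "moment": the same for the moment, N m; "finger_gap": finger opening in m.
Only numpy, scipy, OpenCV 4.12 (cv2) and the standard library are available. Lean on these libraries where they do the work, as an engineer would, in place of code of your own. Each camera call takes 0.05 s, during which the arm holds its last target. There are 200 camera calls.

## Task

Check the two brake levers of the handlebar, the one on the robot's left first and then the one on its right: with the outside of your fingers press the lever in towards its rubber grip until it comes up against its stop, short of the grip, keep it there for about a second without forcing it, then let it spring all the way back out. Press the levers only, one at a time: do not pinch them or touch the rubber grips, and leave the other things on the table where they are. Finish clear of everything.

Things in the scene. Friction and masses are not known exactly. Their poses are not given: they have to be found in the camera images.
- handlebar: Scooter handlebar in a weighted bench stand that cannot move: a straight round bar, 420 mm long, on a 34 mm post with a 150 x 170 x 12 mm foot. Origin on the table under the post; the bar's axis is 160 mm straight above it. y runs along the bar to the robot's left, x away from the robot, to the side where both levers lie, z up. A bell 15 mm high stands on the bar 45 mm left of the post.
- grip_left: Left black rubber grip on the bar, 30 mm in diameter (36 mm at the end flange), 112 mm long. Origin at its centre, on the bar's axis. Fixed; not to be touched.
- grip_right: Right rubber grip, the same as the left one, at the bar's other end.
- lever_left_face (a point): Point on the outer face (turned away from grip and robot) of the left brake lever, 60 mm along the blade from its pivot, half-way up. The plain black blade is 9 mm thick (x), 14 mm high (z), 98 mm long with its 16 mm ball tip. Turns with the lever: x points squarely out of the face, so pressing in is towards -x; y runs along the blade away from the post; z up.
- lever_right_face (a point): The same point on the right brake lever, mirrored: x points squarely out of the face, pressing in is towards -x; the blade runs along -y, away from the post; z up.
- lever_left_pivot (a point): Upright pivot axis of the left lever at blade height, 40 mm ahead of the bar's axis and 75 mm left of the post. Seen from above the left lever turns anticlockwise about it as it is pressed in. Even at its stop the blade is about 20 mm clear of the grip.
- lever_right_pivot (a point): Upright pivot axis of the right lever at blade height, 40 mm ahead of the bar's axis and 75 mm right of the post. Seen from above the right lever turns clockwise as it is pressed in; about 20 mm clear of the grip at its stop.
- lever_left (a joint): Angle of the left lever in rad: 0 sprung fully out, 0.28 at its stop. The return spring needs about 3 N at the point to start and 7 N at the stop; the stop is hard.
- lever_right (a joint): Angle of the right lever in rad: 0 sprung fully out, 0.36 at its stop. The return spring needs about 3 N at the point to start and 8 N at the stop; the stop is hard.
- mug: White mug, 80 mm across, 90 mm high, loose; origin under its centre. To be left alone.
- tin: Tin, 60 mm across, 75 mm high, loose; origin under its centre. To be left alone.
- tape: Tape measure, 65 x 62 x 34 mm, loose; origin under its centre. To be left alone.
- screwdriver: Screwdriver lying on the table, loose. To be left alone.

How it is judged:
On the way, in this order (a step that is already met when the one before it is completed fails the run):
1. the left lever is held in at its stop by the outside of the fingers, the right one left out (value of joint lever_left above 0.245 rad and contact force between lever_left and the fingers above 1.5 N and x of the grasp point in the frame of lever_left_face above 0 m and value of joint lever_right below 0.06 rad), for 0.5 s.
2. the left lever has sprung back out (value of joint lever_left below 0.06 rad), for 0.1 s.
3. the right lever is held in at its stop by the outside of the fingers, the left one left out (value of joint lever_right above 0.325 rad and contact force between lever_right and the fingers above 1.5 N and x of the grasp point in the frame of lever_right_face above 0 m and value of joint lever_left below 0.06 rad), for 0.5 s.
At the end, for the whole second after the job is handed in: Each lever, left first, was held within 0.035 rad of its stop by the fingers' outside for at least 0.5 s, and both are back out (below 0.04 rad); mug, tin, tape measure and screwdriver at rest within 20 mm of where they stood (value of joint each of lever_left, lever_right below 0.04 rad and not (distance of any of mug, tin, tape, screwdriver from where it was at the start of the episode above 0.02 m) and linear speed of each of mug, tin, tape, screwdriver below 0.02 m/s); the robot touches nothing.
It fails at once if a lever is forced: pressed with more than 60 N (contact force between any of lever_left, lever_right and the arm above 60 N or contact force between any of lever_left, lever_right and the fingers above 60 N).
It fails at once if both levers are pressed in at once (value of joint each of lever_left, lever_right above 0.12 rad).
It fails at once if a rubber grip is touched (contact force between any of grip_left, grip_right and the fingers above 2 N or contact force between any of grip_left, grip_right and the arm above 2 N).
It fails at once if a thing on the table is moved, carried or lifted (distance of any of mug, tin, tape, screwdriver from where it was at the start of the episode above 0.02 m).
It also fails if it takes over 51 s, if anything falls off the work surface, if the arm or the gripper's body presses on something with over 40 N, if the wrist force passes 120 N, or if a joint passes its speed limit or range.

## Working session

There is one attempt and no reset: what is moved stays moved. The work goes in short steps, Python scripts to look and compute and a tool call to move; the robot and the scene stay as the last step left them, time stands still between calls to the robot, and variables do not carry over. Pictures are saved under pics/ and viewed, about 8 in all and at most 12, crops included, and the job is handed in when it is done.

Besides the shell and the picture viewer there is one more tool, called as a command line: name --argument value ..., lists and objects as JSON in quotes. move_arm: Moves the arm, as the interface text tells. Shifts and turns lie within -1 to 1; 1 stands for 0.02 m of shift or 6 degrees of turn. Its arguments: {"type":"object","properties":{"commands":{"type":"array","items":{"type":"object","properties":{"fingers":{"type":"number"},"dx":{"type":"number","minimum":-1,"maximum":1},"dy":{"type":"number","minimum":-1,"maximum":1},"dz":{"type":"number","minimum":-1,"maximum":1},"ax":{"type":"number","minimum":-1,"maximum":1},"ay":{"type":"number","minimum":-1,"maximum":1},"az":{"type":"number","minimum":-1,"maximum":1}}}},"grip_force":{"type":"number"}},"required":["commands"]}

```bash
mkdir -p pics; ls; cat > h.py <<'E'
import numpy as np,cv2
from rig import arm
def cap(n,f):
    c=arm.capture(n); cv2.imwrite('pics/'+f,c['color'][:,:,::-1]); 
    np.savez('pics/'+f+'.npz',**c); return c
def ray(c,u,v):
    R,_=cv2.Rodrigues(np.array(c['rvec'],float)); o=-R.T@np.array(c['tvec'],float).ravel()
    d=R.T@np.array([(u-c['cx'])/c['fx'],(v-c['cy'])/c['fy'],1]); return o,d/np.linalg.norm(d)
def plane(c,u,v,z):
    o,d=ray(c,u,v); return o+d*(z-o[2])/d[2]
def tri(c1,p1,c2,p2):
    o1,d1=ray(c1,*p1);o2,d2=ray(c2,*p2)
    t=np.linalg.lstsq(np.c_[d1,-d2],o2-o1,rcond=None)[0]
    a=o1+d1*t[0];b=o2+d2*t[1]; return (a+b)/2,np.linalg.norm(a-b)
def proj(c,P):
    return cv2.projectPoints(np.atleast_2d(np.array(P,float)),np.array(c['rvec'],float),np.array(c['tvec'],float),np.array([[c['fx'],0,c['cx']],[0,c['fy'],c['cy']],[0,0,1]]),None)[0].reshape(-1,2)
E
python3 - <<'E'
from h import *
a=cap('scene','s1.png');b=cap('side','d1.png')
for c in(a,b):print(ray(c,320,240))
print(arm.state())
E
```

```text
pics
(array([ 1.35935656, -0.62006178,  0.80721148]), array([-0.64283748,  0.50323877, -0.57750387]))
(array([0.53282529, 0.86464636, 0.96196096]), array([ 0.05367775, -0.70746278, -0.70470924]))
{'time_s': 0.1, 'qpos': array([ 1.24151769,  0.59206085,  0.04828892,  1.60969995, -0.03328139,
        0.94266929, -0.03369144]), 'joint_velocities': array([-0.00106307, -0.0021087 ,  0.00257379, -0.00284168, -0.00022303,
       -0.00060935, -0.00153957]), 'joint_efforts': array([ 4.29133754e-03, -5.49992394e+01,  1.55314263e+00, -1.98823142e+01,
        9.67707223e-03,  3.86217842e-03,  1.15317260e-06]), 'tool_pos': array([ 0.16920152, -0.7042171 ,  0.23022847]), 'tool_rot': array([-1.00056664e-03,  9.93051972e-01,  1.17672202e-01, -1.80252312e-04]), 'wrist_force': array([-0.00513357,  0.59947309, -0.109225  ]), 'moment': array([ 0.01058638, -0.02357102,  0.02422434]), 'finger_gap': 0.0852738593824131}
```

View pics/s1.png

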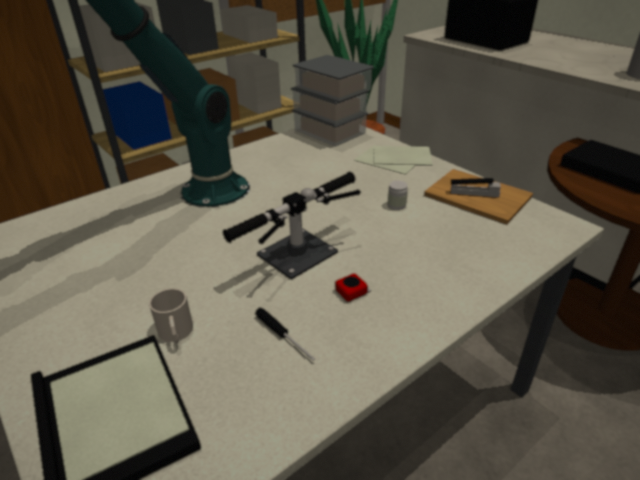

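View pics/d1.png

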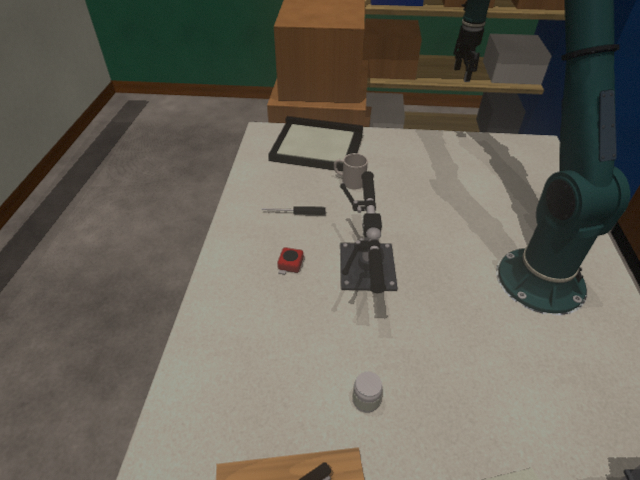

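```bash
python3 - <<'E'
import cv2,numpy as np
a=cv2.imread('pics/s1.png')[150:290,210:390];b=cv2.imread('pics/d1.png')[165:305,320:420]
f=lambda i:cv2.convertScaleAbs(cv2.resize(i,None,fx=4,fy=4,interpolation=cv2.INTER_CUBIC),alpha=1.8,beta=20)
A=f(a);B=f(b)
cv2.imwrite('pics/z1.png',A);cv2.imwrite('pics/z2.png',B)
E
```

```text
(no output)
```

View pics/z1.png

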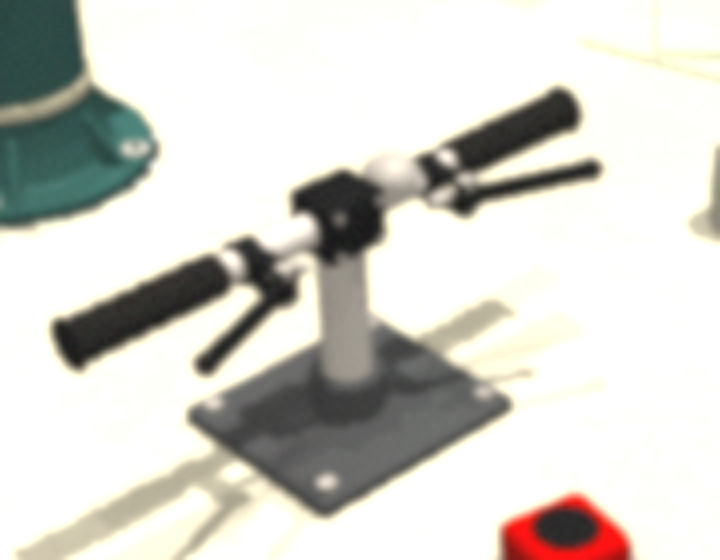

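View pics/z2.png

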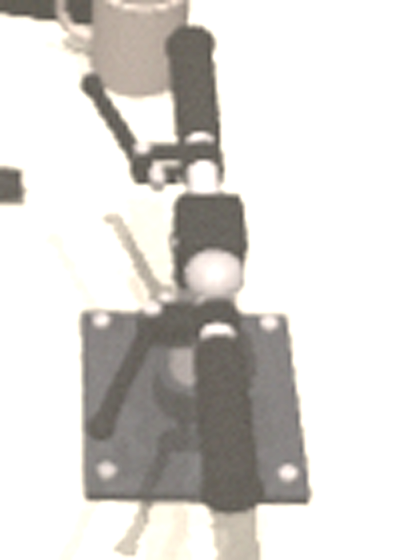

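```bash
python3 - <<'E'
from h import *
a=dict(np.load('pics/s1.png.npz'));b=dict(np.load('pics/d1.png.npz'))
S=lambda u,v:(u/4+210,v/4+150)
D=lambda u,v:(u/4+320,v/4+165)
np.set_printoptions(precision=4,suppress=True)
P={}
for n,p,q in [('Rend',(72,343),(190,42)),('Lend',(563,108),(232,490)),('Rtip',(206,364),(91,84)),('Ltip',(593,168),(99,425)),('Rpiv',(280,288),(148,165)),('Lpiv',(462,198),(150,318))]:
    P[n],e=tri(a,S(*p),b,D(*q));print(n,P[n],e)
m=(P['Rend']+P['Lend'])/2;d=P['Lend']-P['Rend'];print(m,np.linalg.norm(d),np.arctan2(-d[0],d[1]))
for p in [(190,412),(325,512),(510,403)]:print(plane(a,*S(*p),.012))
for p in [(85,313),(285,317),(308,500),(88,498)]:print(plane(b,*D(*p),.012))
m=lambda p,q:tri(a,p,b,q)
print('mug',plane(a,171,298,.09),plane(b,355,160,.09),'tin',plane(a,398,187,.075),plane(b,369,380,.075),'tape',plane(a,351,283,.034),plane(b,290,254,.034))
E
```

```text
Rend [ 0.4822 -0.2083  0.1611] 0.00717462879056815
Lend [0.4548 0.2001 0.1599] 0.005280091052454911
Rtip [ 0.5497 -0.159   0.1584] 0.00448476868048613
Ltip [0.5307 0.1587 0.1601] 0.005246626793880121
Rpiv [ 0.508  -0.0784  0.1557] 0.00521283267359199
Lpiv [0.5034 0.0691 0.1597] 0.005012057451179327
[ 0.4685 -0.0041  0.1605] 0.40939660990834587 0.06681694916343578
[ 0.4109 -0.0942  0.012 ]
[ 0.5563 -0.0872  0.012 ]
[0.5446 0.0772 0.012 ]
[ 0.5428 -0.0811  0.012 ]
[ 0.3986 -0.0898  0.012 ]
[0.3883 0.079  0.012 ]
[0.5324 0.0901 0.012 ]
mug [ 0.5191 -0.3799  0.09  ] [ 0.5161 -0.3885  0.09  ] tin [0.4823 0.3725 0.075 ] [0.4648 0.3777 0.075 ] tape [ 0.6882 -0.0028  0.034 ] [ 0.6817 -0.0049  0.034 ]
```

move_arm --commands '[{"dz": -1, "az": 0.75, "fingers": 0}, {"dz": -1, "az": 0.75, "fingers": 0}, {"dz": -1, "az": 0.75, "fingers": 0}, {"dz": -0.5, "dx": 0.5, "dy": -1, "fingers": 0}, {"dx": 0.5, "dy": -1, "fingers": 0}]'

```text
validation failed for argument at $.co...
```

move_arm --commands '[{"dx": 0.5, "dy": -1, "fingers": 0}, {"dx": 0.5, "dy": -1, "fingers": 0}, {"dx": 0.5, "dy": -1, "fingers": 0}, {"dx": 0.5, "dy": -1, "fingers": 0}, {"dx": 0.5, "dy": -1, "fingers": 0}]'

```text
validation failed for argument at $.co...
```

move_arm --commands '[{"dx": 0.0, "dy": 0.0, "dz": -1.0, "ax": 0.0, "ay": 0.0, "az": 0.75, "fingers": 0.0}, {"dx": 0.0, "dy": 0.0, "dz": -1.0, "ax": 0.0, "ay": 0.0, "az": 0.75, "fingers": 0.0}, {"dx": 0.0, "dy": 0.0, "dz": -1.0, "ax": 0.0, "ay": 0.0, "az": 0.75, "fingers": 0.0}, {"dx": 0.5, "dy": -1.0, "dz": -0.5, "ax": 0.0, "ay": 0.0, "az": 0.0, "fingers": 0.0}, {"dx": 0.5, "dy": -1.0, "dz": 0.0, "ax": 0.0, "ay": 0.0, "az": 0.0, "fingers": 0.0}]'

```text
time_s: 0.6
tool_pos: [0.1891, -0.6658, 0.3028]
tool_rot: [0.002, 1.0, -0.001, 0.0]
wrist_force: [0.6, 0.3, 0.1]
finger_gap: 0.0126
```

move_arm --commands '[{"dx": 0.5, "dy": -1.0, "dz": 0.0, "ax": 0.0, "ay": 0.0, "az": 0.0, "fingers": 0.0}, {"dx": 0.5, "dy": -1.0, "dz": 0.0, "ax": 0.0, "ay": 0.0, "az": 0.0, "fingers": 0.0}, {"dx": 0.5, "dy": -1.0, "dz": 0.0, "ax": 0.0, "ay": 0.0, "az": 0.0, "fingers": 0.0}, {"dx": 0.5, "dy": -1.0, "dz": 0.0, "ax": 0.0, "ay": 0.0, "az": 0.0, "fingers": 0.0}, {"dx": 0.5, "dy": -1.0, "dz": 0.0, "ax": 0.0, "ay": 0.0, "az": 0.0, "fingers": 0.0}]'

```text
time_s: 1.1
tool_pos: [0.2395, -0.5636, 0.3008]
tool_rot: [-0.0, 1.0, 0.0, -0.0]
wrist_force: [-0.0, 0.3, 0.1]
finger_gap: -0.0001
```

move_arm --commands '[{"dx": 0.5, "dy": -1.0, "dz": 0.0, "ax": 0.0, "ay": 0.0, "az": 0.0, "fingers": 0.0}, {"dx": 0.5, "dy": -1.0, "dz": 0.0, "ax": 0.0, "ay": 0.0, "az": 0.0, "fingers": 0.0}, {"dx": 0.5, "dy": -1.0, "dz": 0.0, "ax": 0.0, "ay": 0.0, "az": 0.0, "fingers": 0.0}, {"dx": 0.5, "dy": -1.0, "dz": 0.0, "ax": 0.0, "ay": 0.0, "az": 0.0, "fingers": 0.0}, {"dx": 0.5, "dy": -1.0, "dz": 0.0, "ax": 0.0, "ay": 0.0, "az": 0.0, "fingers": 0.0}]'

```text
time_s: 1.6
tool_pos: [0.2894, -0.4637, 0.3009]
tool_rot: [-0.0, 1.0, 0.0, -0.0]
wrist_force: [0.6, -0.5, 0.1]
finger_gap: 0.0001
```

move_arm --commands '[{"dx": 0.5, "dy": -1.0, "dz": 0.0, "ax": 0.0, "ay": 0.0, "az": 0.0, "fingers": 0.0}, {"dx": 0.5, "dy": -1.0, "dz": 0.0, "ax": 0.0, "ay": 0.0, "az": 0.0, "fingers": 0.0}, {"dx": 0.5, "dy": -1.0, "dz": 0.0, "ax": 0.0, "ay": 0.0, "az": 0.0, "fingers": 0.0}, {"dx": 0.5, "dy": -1.0, "dz": 0.0, "ax": 0.0, "ay": 0.0, "az": 0.0, "fingers": 0.0}, {"dx": 0.5, "dy": -1.0, "dz": 0.0, "ax": 0.0, "ay": 0.0, "az": 0.0, "fingers": 0.0}]'

```text
time_s: 2.1
tool_pos: [0.3393, -0.3638, 0.301]
tool_rot: [-0.0, 1.0, 0.0, -0.0]
wrist_force: [-0.2, -0.1, 0.5]
finger_gap: 0.0001
```

move_arm --commands '[{"dx": 0.6, "dy": -1.0, "dz": 0.0, "ax": 0.0, "ay": 0.0, "az": 0.0, "fingers": 0.0}, {"dx": 0.6, "dy": -1.0, "dz": 0.0, "ax": 0.0, "ay": 0.0, "az": 0.0, "fingers": 0.0}, {"dx": 0.6, "dy": -1.0, "dz": 0.0, "ax": 0.0, "ay": 0.0, "az": 0.0, "fingers": 0.0}, {"dx": 0.6, "dy": -1.0, "dz": 0.0, "ax": 0.0, "ay": 0.0, "az": 0.0, "fingers": 0.0}, {"dx": 0.6, "dy": -1.0, "dz": 0.0, "ax": 0.0, "ay": 0.0, "az": 0.0, "fingers": 0.0}]'

```text
time_s: 2.6
tool_pos: [0.3993, -0.2639, 0.301]
tool_rot: [-0.0, 1.0, 0.0, -0.0]
wrist_force: [-0.0, -0.3, 0.8]
finger_gap: -0.0
```

move_arm --commands '[{"dx": 0.6, "dy": -1.0, "dz": 0.0, "ax": 0.0, "ay": 0.0, "az": 0.0, "fingers": 0.0}, {"dx": 0.6, "dy": -1.0, "dz": 0.0, "ax": 0.0, "ay": 0.0, "az": 0.0, "fingers": 0.0}, {"dx": 0.6, "dy": -1.0, "dz": 0.0, "ax": 0.0, "ay": 0.0, "az": 0.0, "fingers": 0.0}, {"dx": 0.6, "dy": -1.0, "dz": 0.0, "ax": 0.0, "ay": 0.0, "az": 0.0, "fingers": 0.0}, {"dx": 0.6, "dy": -1.0, "dz": 0.0, "ax": 0.0, "ay": 0.0, "az": 0.0, "fingers": 0.0}]'

```text
time_s: 3.1
tool_pos: [0.4592, -0.1639, 0.301]
tool_rot: [-0.0, 1.0, 0.0, -0.0]
wrist_force: [0.3, 0.0, 0.1]
finger_gap: 0.0001
```

move_arm --commands '[{"dx": 0.6, "dy": -1.0, "dz": 0.0, "ax": 0.0, "ay": 0.0, "az": 0.0, "fingers": 0.0}, {"dx": 0.6, "dy": -1.0, "dz": 0.0, "ax": 0.0, "ay": 0.0, "az": 0.0, "fingers": 0.0}, {"dx": 0.6, "dy": -1.0, "dz": 0.0, "ax": 0.0, "ay": 0.0, "az": 0.0, "fingers": 0.0}, {"dx": 0.6, "dy": -1.0, "dz": 0.0, "ax": 0.0, "ay": 0.0, "az": 0.0, "fingers": 0.0}, {"dx": 0.6, "dy": -1.0, "dz": 0.0, "ax": 0.0, "ay": 0.0, "az": 0.0, "fingers": 0.0}]'

```text
time_s: 3.6
tool_pos: [0.5192, -0.0641, 0.3009]
tool_rot: [0.0, 1.0, 0.0, -0.0]
wrist_force: [-0.6, -0.7, 0.1]
finger_gap: -0.0003
```

move_arm --commands '[{"dx": 0.4, "dy": -1.0, "dz": 0.0, "ax": 0.0, "ay": 0.0, "az": 0.0, "fingers": 0.0}, {"dx": 0.4, "dy": -1.0, "dz": 0.0, "ax": 0.0, "ay": 0.0, "az": 0.0, "fingers": 0.0}, {"dx": 0.4, "dy": -1.0, "dz": 0.0, "ax": 0.0, "ay": 0.0, "az": 0.0, "fingers": 0.0}, {"dx": 0.4, "dy": -1.0, "dz": 0.0, "ax": 0.0, "ay": 0.0, "az": 0.0, "fingers": 0.0}, {"dx": 0.4, "dy": -1.0, "dz": 0.0, "ax": 0.0, "ay": 0.0, "az": 0.0, "fingers": 0.0}]'

```text
time_s: 4.1
tool_pos: [0.5591, 0.0359, 0.3009]
tool_rot: [0.0, 1.0, 0.0, -0.001]
wrist_force: [-0.1, -1.1, 0.4]
finger_gap: 0.0002
```

move_arm --commands '[{"dx": 0.4, "dy": -1.0, "dz": 0.0, "ax": 0.0, "ay": 0.0, "az": 0.0, "fingers": 0.0}, {"dx": 0.4, "dy": -1.0, "dz": 0.0, "ax": 0.0, "ay": 0.0, "az": 0.0, "fingers": 0.0}, {"dx": 0.4, "dy": -1.0, "dz": 0.0, "ax": 0.0, "ay": 0.0, "az": 0.0, "fingers": 0.0}, {"dx": 0.4, "dy": -1.0, "dz": 0.0, "ax": 0.0, "ay": 0.0, "az": 0.0, "fingers": 0.0}, {"dx": 0.4, "dy": -0.9, "dz": 0.0, "ax": 0.0, "ay": 0.0, "az": 0.0, "fingers": 0.0}]'

```text
time_s: 4.6
tool_pos: [0.5991, 0.1342, 0.3008]
tool_rot: [0.0, 1.0, 0.0, -0.001]
wrist_force: [-0.0, 0.4, -0.2]
finger_gap: 0.0
```

move_arm --commands '[{"dx": 0.0, "dy": 0.0, "dz": 1.0, "ax": 0.0, "ay": 0.0, "az": 0.0, "fingers": 0.0}, {"dx": 0.0, "dy": 0.0, "dz": 1.0, "ax": 0.0, "ay": 0.0, "az": 0.0, "fingers": 0.0}, {"dx": 0.0, "dy": 0.0, "dz": 1.0, "ax": 0.0, "ay": 0.0, "az": 0.0, "fingers": 0.0}, {"dx": 0.0, "dy": 0.0, "dz": 1.0, "ax": 0.0, "ay": 0.0, "az": 0.0, "fingers": 0.0}, {"dx": 0.0, "dy": 0.0, "dz": 1.0, "ax": 0.0, "ay": 0.0, "az": 0.0, "fingers": 0.0}]'

```text
time_s: 5.1
tool_pos: [0.5992, 0.1331, 0.2002]
tool_rot: [0.0, 1.0, -0.0, -0.0]
wrist_force: [-0.3, -0.7, 0.5]
finger_gap: -0.0001
```

```bash
python3 - <<'E'
from h import *
a=cap('wrist','w1.png')
# predicted points
o=np.array([.469,-.004,.16]);c,s=np.cos(.067),np.sin(.067);x=np.array([c,s,0]);y=np.array([-s,c,0])
print(ray(a,320,240)); print(proj(a,[[.5307,.1587,.16],[.5263,.1294,.167],[.504,.0735,.167],o+.21*y]))
b=arm.capture('side')['color'][:,:,::-1];z=cv2.resize(b[120:320,280:440],None,fx=3,fy=3);w=a['color'][:,:,::-1]
z=cv2.convertScaleAbs(z,alpha=1.8,beta=20);w=cv2.convertScaleAbs(w,alpha=1.8,beta=20)
cv2.imwrite('pics/side2.png',z);cv2.imwrite('pics/w1b.png',w)
print(arm.state()['tool_pos'])
E
```

```text
(array([0.67991287, 0.13282055, 0.34147713]), array([-0.31580932,  0.00784122, -0.94879028]))
[[279.95683575 379.33776179]
 [328.54684845 393.62252101]
 [420.08160178 423.54128426]
 [214.17077753 473.01908959]]
[0.59698606 0.13240621 0.19826767]
```

View pics/w1b.png

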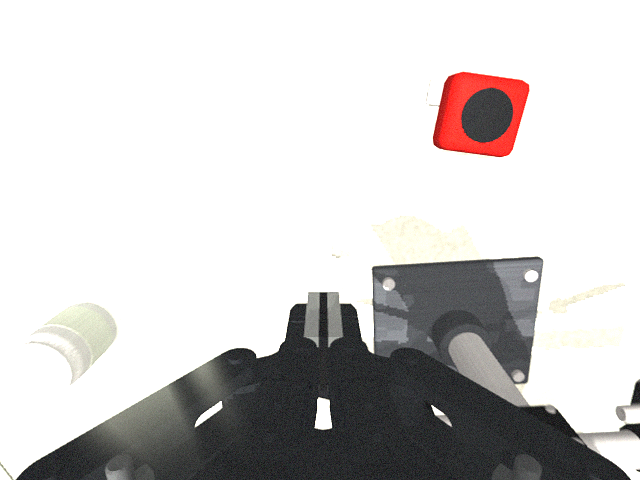

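View pics/side2.png

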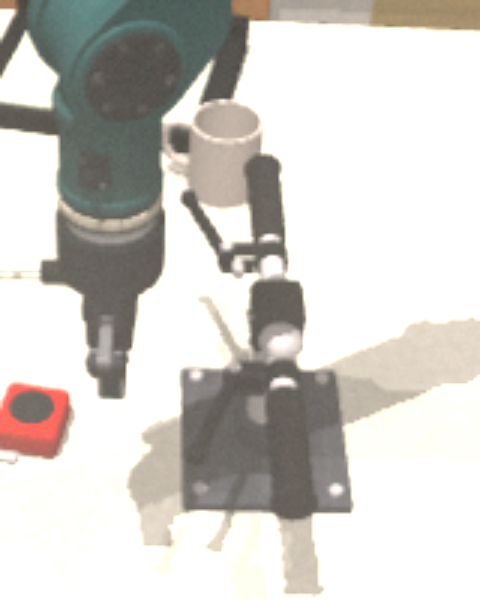

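move_arm --commands '[{"dx": 0.0, "dy": 0.0, "dz": 1.0, "ax": 0.0, "ay": 0.0, "az": 0.0, "fingers": 0.0}, {"dx": 0.0, "dy": 0.0, "dz": 1.0, "ax": 0.0, "ay": 0.0, "az": 0.0, "fingers": 0.0}, {"dx": 0.0, "dy": 0.0, "dz": 0.9, "ax": 0.0, "ay": 0.0, "az": 0.0, "fingers": 0.0}, {"dx": -0.8, "dy": 0.0, "dz": 0.0, "ax": 0.0, "ay": 0.0, "az": 0.0, "fingers": 0.0}, {"dx": -0.8, "dy": 0.0, "dz": 0.0, "ax": 0.0, "ay": 0.0, "az": 0.0, "fingers": 0.0}]'

```text
time_s: 5.7
tool_pos: [0.5675, 0.1332, 0.1434]
tool_rot: [-0.0, 1.0, -0.0, 0.0]
wrist_force: [-0.6, 0.3, -0.2]
finger_gap: -0.0004
```

move_arm --commands '[{"dx": -0.3, "dy": 0.0, "dz": 0.0, "ax": 0.0, "ay": 0.0, "az": 0.0, "fingers": 0.0}, {"dx": -0.3, "dy": 0.0, "dz": 0.0, "ax": 0.0, "ay": 0.0, "az": 0.0, "fingers": 0.0}, {"dx": 0.0, "dy": 0.0, "dz": 0.0, "ax": 0.0, "ay": 0.0, "az": 0.0, "fingers": 0.0}]'

```text
time_s: 6.0
tool_pos: [0.5553, 0.1333, 0.1439]
tool_rot: [-0.0, 1.0, 0.0, 0.0]
wrist_force: [-0.3, -0.2, 0.4]
finger_gap: -0.0003
```

```bash
python3 - <<'E'
from h import *
b=cap('side','d3.png')['color'][:,:,::-1];s=cap('scene','s3.png')['color'][:,:,::-1]
z=np.hstack([cv2.resize(i,(400,500)) for i in (b[200:300,320:400],s[150:250,290:370])])
cv2.imwrite('pics/j3.png',cv2.convertScaleAbs(z,alpha=1.8,beta=20));print(arm.state()['wrist_force'],arm.state()['tool_pos'])
E
```

```text
[-0.31381569  0.83502014 -0.38860394] [0.55617544 0.13326769 0.14380114]
```

View pics/j3.png

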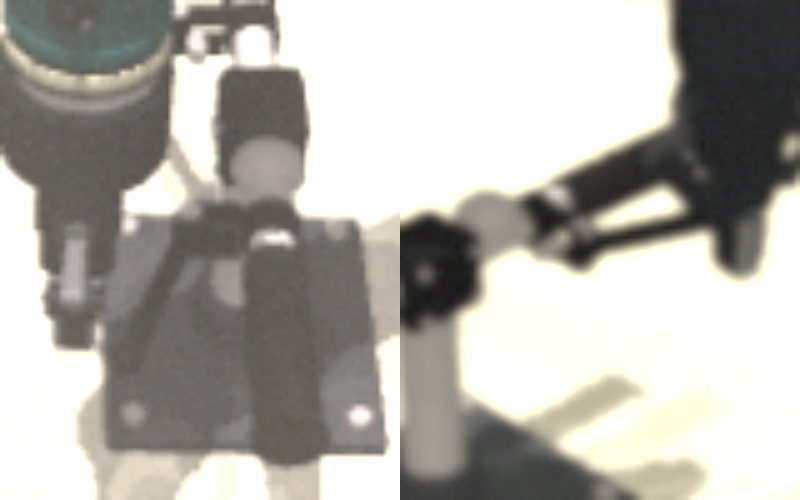

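move_arm --commands '[{"dx": 0.0, "dy": 0.0, "dz": -0.2, "ax": 0.0, "ay": 0.0, "az": 0.0, "fingers": 0.0}, {"dx": -0.25, "dy": 0.0, "dz": 0.0, "ax": 0.0, "ay": 0.0, "az": 0.0, "fingers": 0.0}, {"dx": -0.25, "dy": 0.0, "dz": 0.0, "ax": 0.0, "ay": 0.0, "az": 0.0, "fingers": 0.0}, {"dx": -0.25, "dy": 0.0, "dz": 0.0, "ax": 0.0, "ay": 0.0, "az": 0.0, "fingers": 0.0}, {"dx": 0.0, "dy": 0.0, "dz": 0.0, "ax": 0.0, "ay": 0.0, "az": 0.0, "fingers": 0.0}]'

```text
time_s: 6.6
tool_pos: [0.5401, 0.1331, 0.1474]
tool_rot: [-0.0, 1.0, 0.0, 0.001]
wrist_force: [0.9, -1.2, -0.8]
finger_gap: -0.0001
```

move_arm --commands '[{"dx": -0.1, "dy": 0.0, "dz": 0.0, "ax": 0.0, "ay": 0.0, "az": 0.0, "fingers": 0.0}, {"dx": -0.1, "dy": 0.0, "dz": 0.0, "ax": 0.0, "ay": 0.0, "az": 0.0, "fingers": 0.0}, {"dx": 0.0, "dy": 0.0, "dz": 0.0, "ax": 0.0, "ay": 0.0, "az": 0.0, "fingers": 0.0}]'

```text
time_s: 6.9
tool_pos: [0.5372, 0.1338, 0.1476]
tool_rot: [-0.001, 1.0, 0.0, 0.001]
wrist_force: [3.6, 1.0, -1.0]
finger_gap: 0.0001
```

move_arm --commands '[{"dx": -0.1, "dy": 0.0, "dz": 0.0, "ax": 0.0, "ay": 0.0, "az": 0.0, "fingers": 0.0}, {"dx": -0.1, "dy": 0.0, "dz": 0.0, "ax": 0.0, "ay": 0.0, "az": 0.0, "fingers": 0.0}, {"dx": 0.0, "dy": 0.0, "dz": 0.0, "ax": 0.0, "ay": 0.0, "az": 0.0, "fingers": 0.0}]'

```text
time_s: 7.2
tool_pos: [0.5329, 0.1341, 0.1477]
tool_rot: [-0.001, 1.0, 0.0, 0.001]
wrist_force: [4.6, 1.9, 0.6]
finger_gap: -0.0003
```

move_arm --commands '[{"dx": -0.1, "dy": 0.0, "dz": 0.0, "ax": 0.0, "ay": 0.0, "az": 0.0, "fingers": 0.0}, {"dx": -0.1, "dy": 0.0, "dz": 0.0, "ax": 0.0, "ay": 0.0, "az": 0.0, "fingers": 0.0}, {"dx": -0.1, "dy": 0.0, "dz": 0.0, "ax": 0.0, "ay": 0.0, "az": 0.0, "fingers": 0.0}, {"dx": 0.0, "dy": 0.0, "dz": 0.0, "ax": 0.0, "ay": 0.0, "az": 0.0, "fingers": 0.0}]'

```text
time_s: 7.6
tool_pos: [0.5275, 0.1345, 0.1479]
tool_rot: [-0.001, 1.0, 0.0, 0.002]
wrist_force: [4.6, 3.0, 0.5]
finger_gap: 0.0002
```

move_arm --commands '[{"dx": -0.1, "dy": 0.0, "dz": 0.0, "ax": 0.0, "ay": 0.0, "az": 0.0, "fingers": 0.0}, {"dx": 0.0, "dy": 0.0, "dz": 0.0, "ax": 0.0, "ay": 0.0, "az": 0.0, "fingers": 0.0}]'

```text
time_s: 7.8
tool_pos: [0.5257, 0.1347, 0.1479]
tool_rot: [-0.001, 1.0, 0.0, 0.002]
wrist_force: [5.7, 4.2, -0.6]
finger_gap: 0.0001
```

move_arm --commands '[{"dx": -0.1, "dy": 0.0, "dz": 0.0, "ax": 0.0, "ay": 0.0, "az": 0.0, "fingers": 0.0}, {"dx": 0.0, "dy": 0.0, "dz": 0.0, "ax": 0.0, "ay": 0.0, "az": 0.0, "fingers": 0.0}]'

```text
time_s: 8.0
tool_pos: [0.5239, 0.135, 0.148]
tool_rot: [-0.001, 1.0, 0.0, 0.002]
wrist_force: [4.5, 3.6, -0.9]
finger_gap: 0.0002
```

move_arm --commands '[{"dx": -0.05, "dy": 0.0, "dz": 0.0, "ax": 0.0, "ay": 0.0, "az": 0.0, "fingers": 0.0}, {"dx": -0.05, "dy": 0.0, "dz": 0.0, "ax": 0.0, "ay": 0.0, "az": 0.0, "fingers": 0.0}, {"dx": 0.0, "dy": 0.0, "dz": 0.0, "ax": 0.0, "ay": 0.0, "az": 0.0, "fingers": 0.0}]'

```text
time_s: 8.3
tool_pos: [0.5222, 0.1352, 0.148]
tool_rot: [-0.002, 1.0, 0.0, 0.002]
wrist_force: [5.2, 4.1, -1.0]
finger_gap: -0.0001
```

move_arm --commands '[{"dx": -0.05, "dy": 0.0, "dz": 0.0, "ax": 0.0, "ay": 0.0, "az": 0.0, "fingers": 0.0}, {"dx": 0.0, "dy": 0.0, "dz": 0.0, "ax": 0.0, "ay": 0.0, "az": 0.0, "fingers": 0.0}]'

```text
time_s: 8.5
tool_pos: [0.5214, 0.1353, 0.148]
tool_rot: [-0.002, 1.0, 0.0, 0.002]
wrist_force: [5.8, 4.7, -2.4]
finger_gap: 0.0001
```

move_arm --commands '[{"dx": -0.05, "dy": 0.0, "dz": 0.0, "ax": 0.0, "ay": 0.0, "az": 0.0, "fingers": 0.0}, {"dx": 0.0, "dy": 0.0, "dz": 0.0, "ax": 0.0, "ay": 0.0, "az": 0.0, "fingers": 0.0}]'

```text
time_s: 8.7
tool_pos: [0.5205, 0.1354, 0.148]
tool_rot: [-0.002, 1.0, 0.0, 0.003]
wrist_force: [5.4, 4.6, -2.4]
finger_gap: -0.0
```

move_arm --commands '[{"dx": -0.05, "dy": 0.0, "dz": 0.0, "ax": 0.0, "ay": 0.0, "az": 0.0, "fingers": 0.0}, {"dx": -0.05, "dy": 0.0, "dz": 0.0, "ax": 0.0, "ay": 0.0, "az": 0.0, "fingers": 0.0}, {"dx": 0.0, "dy": 0.0, "dz": 0.0, "ax": 0.0, "ay": 0.0, "az": 0.0, "fingers": 0.0}]'

```text
time_s: 9.0
tool_pos: [0.5203, 0.1355, 0.1481]
tool_rot: [-0.002, 1.0, 0.0, 0.004]
wrist_force: [8.7, 4.2, -4.1]
finger_gap: -0.0001
```

move_arm --commands '[{"dx": -0.05, "dy": 0.0, "dz": 0.0, "ax": 0.0, "ay": 0.0, "az": 0.0, "fingers": 0.0}, {"dx": -0.05, "dy": 0.0, "dz": 0.0, "ax": 0.0, "ay": 0.0, "az": 0.0, "fingers": 0.0}, {"dx": 0.0, "dy": 0.0, "dz": 0.0, "ax": 0.0, "ay": 0.0, "az": 0.0, "fingers": 0.0}]'

```text
time_s: 9.3
tool_pos: [0.5201, 0.1355, 0.1483]
tool_rot: [-0.003, 1.0, 0.0, 0.006]
wrist_force: [11.7, 6.1, -8.4]
finger_gap: 0.0001
```

```bash
python3 - <<'E'
from h import *
b=cap('side','d4.png')['color'][:,:,::-1];s=cap('scene','s4.png')['color'][:,:,::-1]
z=np.hstack([cv2.resize(i,(400,500)) for i in (b[200:300,320:400],s[150:250,290:370])])
cv2.imwrite('pics/j4.png',cv2.convertScaleAbs(z,alpha=1.8,beta=20));print(arm.state()['wrist_force'],arm.state()['tool_pos'])
E
```

```text
[11.93036242  4.02032326 -8.11029125] [0.52016726 0.13546139 0.14825449]
```

View pics/j4.png

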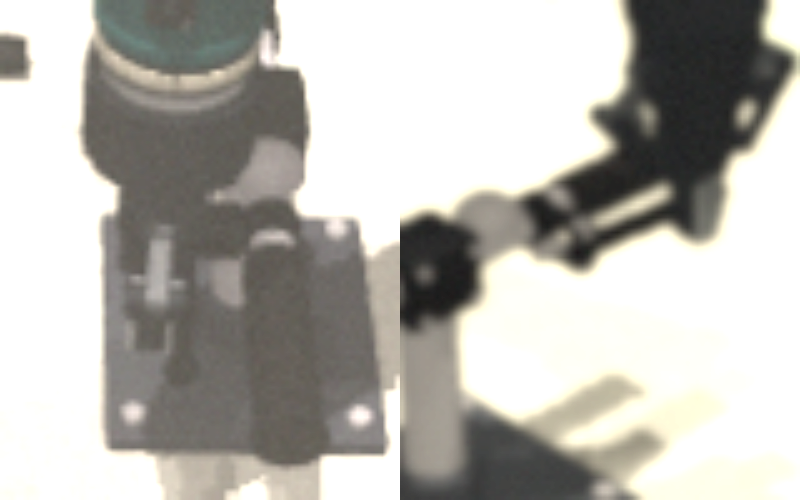

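move_arm --commands '[{"dx": 0.0, "dy": 0.0, "dz": 0.0, "ax": 0.0, "ay": 0.0, "az": 0.0, "fingers": 0.0}, {"dx": 0.0, "dy": 0.0, "dz": 0.0, "ax": 0.0, "ay": 0.0, "az": 0.0, "fingers": 0.0}, {"dx": 0.0, "dy": 0.0, "dz": 0.0, "ax": 0.0, "ay": 0.0, "az": 0.0, "fingers": 0.0}, {"dx": 0.0, "dy": 0.0, "dz": 0.0, "ax": 0.0, "ay": 0.0, "az": 0.0, "fingers": 0.0}, {"dx": 0.0, "dy": 0.0, "dz": 0.0, "ax": 0.0, "ay": 0.0, "az": 0.0, "fingers": 0.0}]'

```text
time_s: 9.9
tool_pos: [0.5202, 0.1355, 0.1483]
tool_rot: [-0.003, 1.0, 0.0, 0.006]
wrist_force: [11.9, 3.6, -7.4]
finger_gap: 0.0002
```

move_arm --commands '[{"dx": 0.0, "dy": 0.0, "dz": 0.0, "ax": 0.0, "ay": 0.0, "az": 0.0, "fingers": 0.0}, {"dx": 0.0, "dy": 0.0, "dz": 0.0, "ax": 0.0, "ay": 0.0, "az": 0.0, "fingers": 0.0}, {"dx": 0.0, "dy": 0.0, "dz": 0.0, "ax": 0.0, "ay": 0.0, "az": 0.0, "fingers": 0.0}, {"dx": 0.0, "dy": 0.0, "dz": 0.0, "ax": 0.0, "ay": 0.0, "az": 0.0, "fingers": 0.0}, {"dx": 0.0, "dy": 0.0, "dz": 0.0, "ax": 0.0, "ay": 0.0, "az": 0.0, "fingers": 0.0}]'

```text
time_s: 10.4
tool_pos: [0.5202, 0.1355, 0.1483]
tool_rot: [-0.003, 1.0, 0.0, 0.006]
wrist_force: [11.9, 3.8, -6.9]
finger_gap: 0.0003
```

move_arm --commands '[{"dx": 0.5, "dy": 0.0, "dz": 0.0, "ax": 0.0, "ay": 0.0, "az": 0.0, "fingers": 0.0}, {"dx": 0.5, "dy": 0.0, "dz": 0.0, "ax": 0.0, "ay": 0.0, "az": 0.0, "fingers": 0.0}, {"dx": 0.8, "dy": 0.0, "dz": 0.0, "ax": 0.0, "ay": 0.0, "az": 0.0, "fingers": 0.0}, {"dx": 1.0, "dy": 0.0, "dz": 0.0, "ax": 0.0, "ay": 0.0, "az": 0.0, "fingers": 0.0}, {"dx": 1.0, "dy": 0.0, "dz": 0.0, "ax": 0.0, "ay": 0.0, "az": 0.0, "fingers": 0.0}]'

```text
time_s: 10.9
tool_pos: [0.5874, 0.1315, 0.1462]
tool_rot: [0.002, 1.0, 0.0, -0.004]
wrist_force: [-0.9, 0.0, 0.6]
finger_gap: -0.0001
```

move_arm --commands '[{"dx": 0.5, "dy": 0.5, "dz": 0.0, "ax": 0.0, "ay": 0.0, "az": 0.0, "fingers": 0.0}, {"dx": 0.0, "dy": 1.0, "dz": 0.0, "ax": 0.0, "ay": 0.0, "az": 0.0, "fingers": 0.0}, {"dx": 0.0, "dy": 1.0, "dz": 0.0, "ax": 0.0, "ay": 0.0, "az": 0.0, "fingers": 0.0}, {"dx": 0.0, "dy": 1.0, "dz": 0.0, "ax": 0.0, "ay": 0.0, "az": 0.0, "fingers": 0.0}, {"dx": 0.0, "dy": 1.0, "dz": 0.0, "ax": 0.0, "ay": 0.0, "az": 0.0, "fingers": 0.0}]'

```text
time_s: 11.4
tool_pos: [0.5972, 0.0407, 0.1464]
tool_rot: [0.001, 1.0, -0.0, -0.003]
wrist_force: [-0.1, 1.0, 0.1]
finger_gap: 0.0003
```

move_arm --commands '[{"dx": 0.0, "dy": 1.0, "dz": 0.0, "ax": 0.0, "ay": 0.0, "az": 0.0, "fingers": 0.0}, {"dx": 0.0, "dy": 1.0, "dz": 0.0, "ax": 0.0, "ay": 0.0, "az": 0.0, "fingers": 0.0}, {"dx": 0.0, "dy": 1.0, "dz": 0.0, "ax": 0.0, "ay": 0.0, "az": 0.0, "fingers": 0.0}, {"dx": 0.0, "dy": 1.0, "dz": 0.0, "ax": 0.0, "ay": 0.0, "az": 0.0, "fingers": 0.0}, {"dx": 0.0, "dy": 1.0, "dz": 0.0, "ax": 0.0, "ay": 0.0, "az": 0.0, "fingers": 0.0}]'

```text
time_s: 11.9
tool_pos: [0.597, -0.0588, 0.1465]
tool_rot: [0.0, 1.0, -0.0, -0.003]
wrist_force: [0.0, 0.4, 0.2]
finger_gap: -0.0001
```

move_arm --commands '[{"dx": 0.0, "dy": 1.0, "dz": 0.0, "ax": 0.0, "ay": 0.0, "az": 0.0, "fingers": 0.0}, {"dx": 0.0, "dy": 1.0, "dz": 0.0, "ax": 0.0, "ay": 0.0, "az": 0.0, "fingers": 0.0}, {"dx": 0.0, "dy": 1.0, "dz": 0.0, "ax": 0.0, "ay": 0.0, "az": 0.0, "fingers": 0.0}, {"dx": 0.0, "dy": 0.8, "dz": 0.0, "ax": 0.0, "ay": 0.0, "az": 0.0, "fingers": 0.0}, {"dx": 0.0, "dy": 0.0, "dz": 0.0, "ax": 0.0, "ay": 0.0, "az": 0.0, "fingers": 0.0}]'

```text
time_s: 12.4
tool_pos: [0.598, -0.1368, 0.1467]
tool_rot: [0.001, 1.0, -0.002, -0.002]
wrist_force: [-0.3, -0.2, -0.4]
finger_gap: 0.0001
```

```bash
python3 - <<'E'
from h import *
b=cap('side','d5.png')['color'][:,:,::-1];s=cap('scene','s5.png')['color'][:,:,::-1]
z=np.hstack([cv2.resize(i,(400,560)) for i in (b[160:300,310:410],s[150:290,220:320])])
cv2.imwrite('pics/j5.png',cv2.convertScaleAbs(z,alpha=1.8,beta=20));print(arm.state()['wrist_force'],arm.state()['tool_pos'])
E
```

```text
[-0.48911167 -0.16832989  0.82422844] [ 0.59917463 -0.13272402  0.14696519]
```

View pics/j5.png

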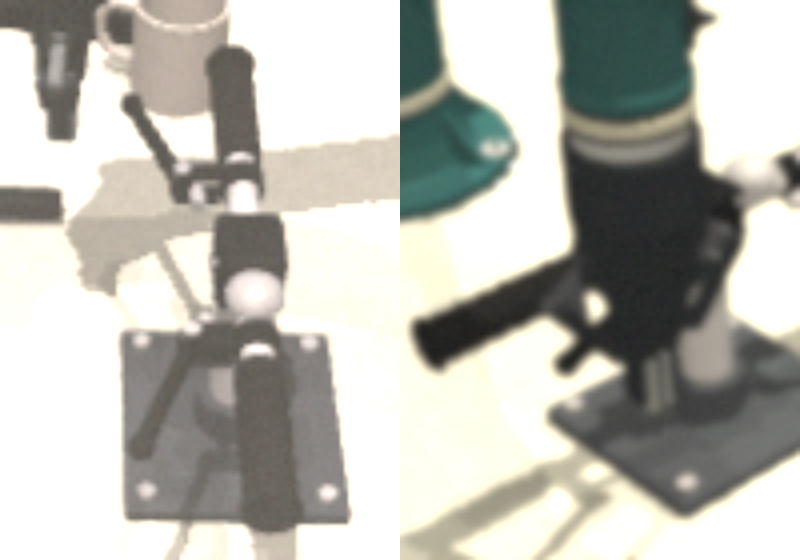

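move_arm --commands '[{"dx": -0.5, "dy": 0.0, "dz": 0.0, "ax": 0.0, "ay": 0.0, "az": 0.0, "fingers": 0.0}, {"dx": -0.5, "dy": 0.0, "dz": 0.0, "ax": 0.0, "ay": 0.0, "az": 0.0, "fingers": 0.0}, {"dx": -0.5, "dy": 0.0, "dz": 0.0, "ax": 0.0, "ay": 0.0, "az": 0.0, "fingers": 0.0}, {"dx": -0.2, "dy": 0.0, "dz": 0.0, "ax": 0.0, "ay": 0.0, "az": 0.0, "fingers": 0.0}, {"dx": 0.0, "dy": 0.0, "dz": 0.0, "ax": 0.0, "ay": 0.0, "az": 0.0, "fingers": 0.0}]'

```text
time_s: 13.0
tool_pos: [0.5651, -0.1327, 0.1473]
tool_rot: [0.0, 1.0, 0.0, -0.0]
wrist_force: [-0.4, 0.7, -1.1]
finger_gap: -0.0003
```

move_arm --commands '[{"dx": -0.1, "dy": 0.0, "dz": 0.0, "ax": 0.0, "ay": 0.0, "az": 0.0, "fingers": 0.0}, {"dx": -0.1, "dy": 0.0, "dz": 0.0, "ax": 0.0, "ay": 0.0, "az": 0.0, "fingers": 0.0}, {"dx": -0.1, "dy": 0.0, "dz": 0.0, "ax": 0.0, "ay": 0.0, "az": 0.0, "fingers": 0.0}, {"dx": -0.1, "dy": 0.0, "dz": 0.0, "ax": 0.0, "ay": 0.0, "az": 0.0, "fingers": 0.0}, {"dx": 0.0, "dy": 0.0, "dz": 0.0, "ax": 0.0, "ay": 0.0, "az": 0.0, "fingers": 0.0}]'

```text
time_s: 13.5
tool_pos: [0.5579, -0.1329, 0.1472]
tool_rot: [-0.0, 1.0, 0.0, -0.0]
wrist_force: [-0.2, -0.1, 0.2]
finger_gap: 0.0001
```

move_arm --commands '[{"dx": -0.1, "dy": 0.0, "dz": 0.0, "ax": 0.0, "ay": 0.0, "az": 0.0, "fingers": 0.0}, {"dx": -0.1, "dy": 0.0, "dz": 0.0, "ax": 0.0, "ay": 0.0, "az": 0.0, "fingers": 0.0}, {"dx": -0.1, "dy": 0.0, "dz": 0.0, "ax": 0.0, "ay": 0.0, "az": 0.0, "fingers": 0.0}, {"dx": -0.1, "dy": 0.0, "dz": 0.0, "ax": 0.0, "ay": 0.0, "az": 0.0, "fingers": 0.0}, {"dx": 0.0, "dy": 0.0, "dz": 0.0, "ax": 0.0, "ay": 0.0, "az": 0.0, "fingers": 0.0}]'

```text
time_s: 14.0
tool_pos: [0.5516, -0.1334, 0.148]
tool_rot: [0.0, 1.0, 0.0, 0.002]
wrist_force: [4.2, -2.4, 1.1]
finger_gap: 0.0001
```

move_arm --commands '[{"dx": -0.1, "dy": 0.0, "dz": 0.0, "ax": 0.0, "ay": 0.0, "az": 0.0, "fingers": 0.0}, {"dx": -0.1, "dy": 0.0, "dz": 0.0, "ax": 0.0, "ay": 0.0, "az": 0.0, "fingers": 0.0}, {"dx": -0.1, "dy": 0.0, "dz": 0.0, "ax": 0.0, "ay": 0.0, "az": 0.0, "fingers": 0.0}, {"dx": -0.1, "dy": 0.0, "dz": 0.0, "ax": 0.0, "ay": 0.0, "az": 0.0, "fingers": 0.0}, {"dx": 0.0, "dy": 0.0, "dz": 0.0, "ax": 0.0, "ay": 0.0, "az": 0.0, "fingers": 0.0}]'

```text
time_s: 14.5
tool_pos: [0.5443, -0.1339, 0.1482]
tool_rot: [0.001, 1.0, -0.0, 0.002]
wrist_force: [6.3, -3.1, 0.4]
finger_gap: -0.0002
```

move_arm --commands '[{"dx": -0.1, "dy": 0.0, "dz": 0.0, "ax": 0.0, "ay": 0.0, "az": 0.0, "fingers": 0.0}, {"dx": -0.1, "dy": 0.0, "dz": 0.0, "ax": 0.0, "ay": 0.0, "az": 0.0, "fingers": 0.0}, {"dx": -0.1, "dy": 0.0, "dz": 0.0, "ax": 0.0, "ay": 0.0, "az": 0.0, "fingers": 0.0}, {"dx": 0.0, "dy": 0.0, "dz": 0.0, "ax": 0.0, "ay": 0.0, "az": 0.0, "fingers": 0.0}]'

```text
time_s: 14.9
tool_pos: [0.5392, -0.1347, 0.1484]
tool_rot: [0.001, 1.0, -0.0, 0.003]
wrist_force: [6.7, -3.9, -0.4]
finger_gap: 0.0
```

move_arm --commands '[{"dx": -0.1, "dy": 0.0, "dz": 0.0, "ax": 0.0, "ay": 0.0, "az": 0.0, "fingers": 0.0}, {"dx": -0.1, "dy": 0.0, "dz": 0.0, "ax": 0.0, "ay": 0.0, "az": 0.0, "fingers": 0.0}, {"dx": 0.0, "dy": 0.0, "dz": 0.0, "ax": 0.0, "ay": 0.0, "az": 0.0, "fingers": 0.0}]'

```text
time_s: 15.2
tool_pos: [0.5357, -0.1353, 0.1484]
tool_rot: [0.001, 1.0, -0.0, 0.004]
wrist_force: [8.3, -4.9, -1.2]
finger_gap: 0.0001
```

move_arm --commands '[{"dx": -0.05, "dy": 0.0, "dz": 0.0, "ax": 0.0, "ay": 0.0, "az": 0.0, "fingers": 0.0}, {"dx": -0.05, "dy": 0.0, "dz": 0.0, "ax": 0.0, "ay": 0.0, "az": 0.0, "fingers": 0.0}, {"dx": 0.0, "dy": 0.0, "dz": 0.0, "ax": 0.0, "ay": 0.0, "az": 0.0, "fingers": 0.0}]'

```text
time_s: 15.5
tool_pos: [0.534, -0.1356, 0.1484]
tool_rot: [0.002, 1.0, -0.0, 0.004]
wrist_force: [7.5, -5.4, -1.2]
finger_gap: -0.0004
```

move_arm --commands '[{"dx": -0.05, "dy": 0.0, "dz": 0.0, "ax": 0.0, "ay": 0.0, "az": 0.0, "fingers": 0.0}, {"dx": -0.05, "dy": 0.0, "dz": 0.0, "ax": 0.0, "ay": 0.0, "az": 0.0, "fingers": 0.0}, {"dx": 0.0, "dy": 0.0, "dz": 0.0, "ax": 0.0, "ay": 0.0, "az": 0.0, "fingers": 0.0}]'

```text
time_s: 15.8
tool_pos: [0.5333, -0.1357, 0.1485]
tool_rot: [0.002, 1.0, -0.0, 0.005]
wrist_force: [9.5, -5.6, -3.0]
finger_gap: -0.0
```

move_arm --commands '[{"dx": -0.05, "dy": 0.0, "dz": 0.0, "ax": 0.0, "ay": 0.0, "az": 0.0, "fingers": 0.0}, {"dx": -0.05, "dy": 0.0, "dz": 0.0, "ax": 0.0, "ay": 0.0, "az": 0.0, "fingers": 0.0}, {"dx": 0.0, "dy": 0.0, "dz": 0.0, "ax": 0.0, "ay": 0.0, "az": 0.0, "fingers": 0.0}]'

```text
time_s: 16.1
tool_pos: [0.5332, -0.1357, 0.1487]
tool_rot: [0.002, 1.0, -0.0, 0.007]
wrist_force: [12.0, -6.0, -5.4]
finger_gap: -0.0002
```

move_arm --commands '[{"dx": -0.05, "dy": 0.0, "dz": 0.0, "ax": 0.0, "ay": 0.0, "az": 0.0, "fingers": 0.0}, {"dx": 0.0, "dy": 0.0, "dz": 0.0, "ax": 0.0, "ay": 0.0, "az": 0.0, "fingers": 0.0}, {"dx": 0.0, "dy": 0.0, "dz": 0.0, "ax": 0.0, "ay": 0.0, "az": 0.0, "fingers": 0.0}, {"dx": 0.0, "dy": 0.0, "dz": 0.0, "ax": 0.0, "ay": 0.0, "az": 0.0, "fingers": 0.0}, {"dx": 0.0, "dy": 0.0, "dz": 0.0, "ax": 0.0, "ay": 0.0, "az": 0.0, "fingers": 0.0}]'

```text
time_s: 16.6
tool_pos: [0.5332, -0.1357, 0.1488]
tool_rot: [0.002, 1.0, -0.0, 0.008]
wrist_force: [14.4, -6.7, -7.6]
finger_gap: 0.0003
```

```bash
python3 - <<'E'
from h import *
b=cap('side','d6.png')['color'][:,:,::-1];s=cap('scene','s6.png')['color'][:,:,::-1]
z=np.hstack([cv2.resize(i,(400,560)) for i in (b[160:300,310:410],s[150:290,220:320])])
cv2.imwrite('pics/j6.png',cv2.convertScaleAbs(z,alpha=1.8,beta=20));print(arm.state()['wrist_force'],arm.state()['tool_pos'])
E
```

```text
[14.52684549 -6.00120885 -7.13848901] [ 0.53314953 -0.13566892  0.14874435]
```

View pics/j6.png

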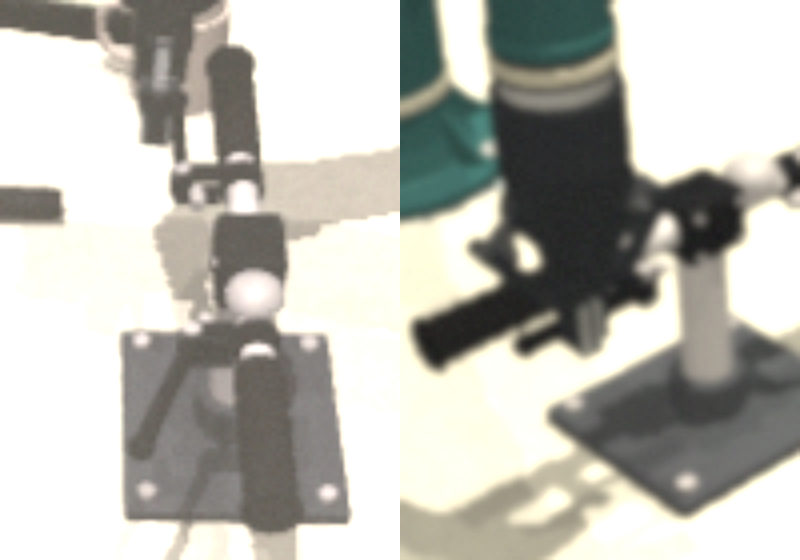

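move_arm --commands '[{"dx": 0.0, "dy": 0.0, "dz": 0.0, "ax": 0.0, "ay": 0.0, "az": 0.0, "fingers": 0.0}, {"dx": 0.0, "dy": 0.0, "dz": 0.0, "ax": 0.0, "ay": 0.0, "az": 0.0, "fingers": 0.0}, {"dx": 0.0, "dy": 0.0, "dz": 0.0, "ax": 0.0, "ay": 0.0, "az": 0.0, "fingers": 0.0}, {"dx": 0.0, "dy": 0.0, "dz": 0.0, "ax": 0.0, "ay": 0.0, "az": 0.0, "fingers": 0.0}, {"dx": 0.0, "dy": 0.0, "dz": 0.0, "ax": 0.0, "ay": 0.0, "az": 0.0, "fingers": 0.0}]'

```text
time_s: 17.2
tool_pos: [0.5332, -0.1357, 0.1488]
tool_rot: [0.002, 1.0, -0.0, 0.008]
wrist_force: [14.3, -6.3, -7.9]
finger_gap: 0.0001
```

The right lever is in, nearly parallel to the bar, and the left one is out. Next I back off and go up.

move_arm --commands '[{"dx": 0.5, "dy": 0.0, "dz": 0.0, "ax": 0.0, "ay": 0.0, "az": 0.0, "fingers": 0.0}, {"dx": 0.5, "dy": 0.0, "dz": 0.0, "ax": 0.0, "ay": 0.0, "az": 0.0, "fingers": 0.0}, {"dx": 0.8, "dy": 0.0, "dz": 0.0, "ax": 0.0, "ay": 0.0, "az": 0.0, "fingers": 0.0}, {"dx": 1.0, "dy": 0.0, "dz": 0.0, "ax": 0.0, "ay": 0.0, "az": 0.0, "fingers": 0.0}, {"dx": 1.0, "dy": 0.0, "dz": 0.0, "ax": 0.0, "ay": 0.0, "az": 0.0, "fingers": 0.0}]'

```text
time_s: 17.7
tool_pos: [0.5984, -0.1322, 0.1463]
tool_rot: [-0.0, 1.0, 0.0, -0.004]
wrist_force: [0.4, -0.3, 0.6]
finger_gap: 0.0001
```

move_arm --commands '[{"dx": 0.5, "dy": 0.0, "dz": -1.0, "ax": 0.0, "ay": 0.0, "az": 0.0, "fingers": 0.0}, {"dx": 0.0, "dy": 0.0, "dz": -1.0, "ax": 0.0, "ay": 0.0, "az": 0.0, "fingers": 0.0}, {"dx": 0.0, "dy": 0.0, "dz": -1.0, "ax": 0.0, "ay": 0.0, "az": 0.0, "fingers": 0.0}, {"dx": 0.0, "dy": 0.0, "dz": -1.0, "ax": 0.0, "ay": 0.0, "az": 0.0, "fingers": 0.0}, {"dx": 0.0, "dy": 0.0, "dz": -1.0, "ax": 0.0, "ay": 0.0, "az": 0.0, "fingers": 0.0}]'

```text
time_s: 18.2
tool_pos: [0.6079, -0.1322, 0.2466]
tool_rot: [-0.001, 1.0, 0.0, -0.004]
wrist_force: [-0.1, -0.3, -0.1]
finger_gap: 0.0002
```

move_arm --commands '[{"dx": 0.0, "dy": 0.0, "dz": -1.0, "ax": 0.0, "ay": 0.0, "az": 0.0, "fingers": 0.0}, {"dx": 0.0, "dy": 0.0, "dz": -0.5, "ax": 0.0, "ay": 0.0, "az": 0.0, "fingers": 0.0}, {"dx": 0.0, "dy": 0.0, "dz": 0.0, "ax": 0.0, "ay": 0.0, "az": 0.0, "fingers": 0.0}, {"dx": 0.0, "dy": 0.0, "dz": 0.0, "ax": 0.0, "ay": 0.0, "az": 0.0, "fingers": 0.0}, {"dx": 0.0, "dy": 0.0, "dz": 0.0, "ax": 0.0, "ay": 0.0, "az": 0.0, "fingers": 0.0}]'

```text
time_s: 18.7
tool_pos: [0.6099, -0.1327, 0.2757]
tool_rot: [-0.0, 1.0, 0.0, -0.002]
wrist_force: [0.5, -0.2, -0.1]
finger_gap: -0.0
```

```bash
python3 - <<'E'
from h import *
b=cap('side','d7.png');z=b['color'][100:300,230:430,::-1]
cv2.imwrite('pics/j7.png',cv2.convertScaleAbs(cv2.resize(z,(600,600)),alpha=1.8,beta=20));print(arm.state()['wrist_force'],arm.state()['tool_pos'])
p=np.load('pics/d1.png.npz')['color'];print([int((cv2.absdiff(p,b['color']).max(2)[r]>50).sum()) for r in (np.s_[200:220,255:330],np.s_[240:275,270:310],np.s_[370:415,345:390],np.s_[255:290,335:365],np.s_[180:205,335:350])])
E
```

```text
[-0.51152102  0.39501336  1.08401215] [ 0.6101021  -0.13273561  0.27580019]
[0, 0, 0, 0, 12]
```

View pics/j7.png

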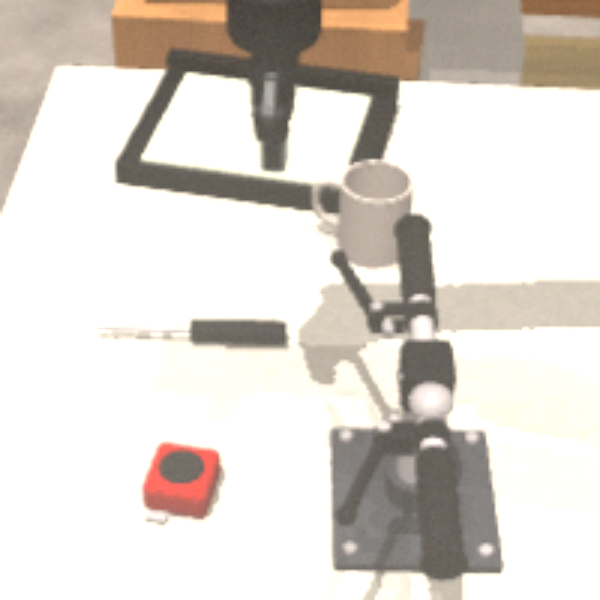

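```bash
python3 -c "
from rig import arm
print(arm.close_job())"
```

```text
the job is handed in; nothing more can be done
None
```

I pressed the left brake lever and then the right one in to their stops, using the outside of the shut fingers. Each was held about a second and let go. I then raised the arm clear and handed the job in at about 19 s of robot time; it gave no verdict.

| Lever | Finger position at the stop (x) | Predicted | Wrist force x, at stop |
|---|---|---|---|
| Left | 0.520 m | 0.521 m | about 12 N |
| Right | 0.533 m | 0.532 m | about 14 N |

- **Stops:** in both cases the fingers stopped moving while the force kept climbing. The lever angles themselves can't be read directly.
- **Sideways and vertical force:** while holding, the wrist also read about 4–7 N sideways and up to 8 N vertically. I put the sideways part down to friction along the blade, and did not look into the vertical part.
- **Levers back out:** the last side picture shows both tips within about 1 pixel of where they started.
- **Other things on the table:** the tape measure, screwdriver, tin and left lever areas were unchanged from the start picture. The mug was only checked by eye and looks unmoved. A 12-pixel difference near the right lever I took to be the arm's shadow.
- **Robot at the end:** the fingers are at z = 0.276 m, with wrist force close to zero (about 1 N), touching nothing.

The first two move calls were refused because they left some fields out; nothing moved in them. The wrist camera could not see the lever, so I went by the side and scene cameras and the wrist force.

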